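# Fit the pivot sleeve and offer up the press arm

## Robot

A 6-joint arm with a two-finger parallel gripper is mounted at the origin on the work surface. World frame = base frame: x ahead of the robot, y to its left, z up, the work surface at z = 0. Lengths are in m, angles in rad, forces in N, time in s.
With the tool pointing down it reaches from about 0.375 to 0.975 m from the base axis. Payload 3.8 kg.
Tool frame: the origin (TCP) lies at the very end of the fingers, on their centre line; the grasp point (between the pads) lies 19 mm behind it; x points along the fingers, y is the direction in which the jaws open and shut, and the axes are right-handed (so a half turn about x gives the same grasp; the last joint's range is limited). The gripper opens to 88 mm and grips with 3 to 60 N. Pads are 18 mm wide; open, the fingers measure 123 mm over their backs; the gripper's body (75 mm by 187 mm) begins 45 mm behind the grasp point.
Start: joints at [-1.168, 0.264, 1.604, -0, 1.274, -0.037], TCP at [0.287, -0.611, 0.239] pointing down, gripper open.
Joint ranges: [-2.63, 2.63], [-0.94, 2.18], [0.31, 2.57], [-1.31, 4.45], [0, 2.66], [-2.55, 2.55]. Speed limits (rad/s): [2.57, 2.57, 3.14, 3.14, 3.14, 3.14].

## Interface

Orientations are given as a unit quaternion [x, y, z, w].
In Python, from rig import monitor, cams, job gives the robot as it stands. The module is installed in compiled form; this text tells all that it offers.
- The arm moves only by the tool play_rows, never from a script. Its argument "plan" is a list of rows, each an object with "dp": the shift along the tool's x, y, z in m, a list of three; "rotation": the turn, a rotation vector about the tool's x, y, z in degrees, a list of three; "jaw": the finger opening in m, from 0 to 0.0881. A call has 1 to 10 rows; each row shifts and turns the commanded pose from where the row before left it, along the tool's axes as they then stand; what a row does not reach is not made up. A row lasts 1/12 s, in which the tool goes at most 41.7 mm and 7.16 degrees, less where a joint would pass 70% of its speed; a pose out of reach is approached as far as the arm can. A call is refused whole if a number of a shift passes 0.0417 or a number of a turn 7.16, either way. A call with a gripper value outside its range is refused whole. The fingers move at their own pace and stop on an object; "newtons" is the grip in N (left out, the last holds). Time passes only in rows, so rows that do not move let the fingers close. It gives the time, the measured TCP pose, the force and the opening at its end, in the units of the state.
- monitor.state(): the state, without advancing time (a new reading comes with each control period).
- cams.grab_frame(name): name is "scene" or "top"; returns the picture (480x640x3 uint8, blue, green, red); there is no depth.
- cams.camera_model(name): a dict with "fx", "fy", "cx", "cy" (pixels), "pose" (4x4, takes a point from camera to world coordinates). Camera axes: x right, y down, z forward; pixel columns grow to the right and rows downward; lengths in m; the calibration is good to about 2 mm. A picture is of the moment at which its call begins. camera_model takes no time and is no camera call.
- job.job_done(): hands the job in, once; it reports no verdict.
The state is a dict: "t": time; "joints": joint angles; "joint_vel": joint speeds; "effort": joint torques, N m; "position": TCP position; "ee_rot": TCP orientation; "wrist_force": force on the tool from outside, world axes, zero at the start; "moment": the same for the moment, N m; "opening": finger opening in m.
Only numpy, scipy, OpenCV 4.12 (cv2) and the standard library are available. Lean on these libraries where they do the work, as an engineer would, in place of code of your own. Each camera call takes 0.05 s, during which the arm holds its last target. There are 200 camera calls.

## Task

Slide the brass sleeve that fits onto the small press's pivot pin, fully home, and let go of it; the other sleeve is bored too tight for the pin. Then pick up the green swing arm by its balance point, keep it level, and finish while holding it still and level over the press, a few centimetres clear of the top of the pin, with its eye centred over the pin and its steel head over the middle of the white pad. Do not knock the arm against the press and do not disturb the tools, jar and spool.

Things in the scene. Friction and masses are not known exactly. Their poses are not given: they have to be found in the camera images.
- press: Fixed press bed, a green plate 300 x 130 x 20 mm lying flat on the bench. Origin: centre of its underside; x along its length towards the white pad, z up. An upright steel pin stands at x = -100 mm; a white cutting pad 96 x 96 mm, 12 mm thick, lies on it centred at x = +90 mm. It stands elsewhere and turned (up to 0.5 rad) each time.
- pin_foot (a point): Foot of the steel pivot pin, on the upper face of the bed (20 mm above the bench). The pin is 15 mm in diameter and 55 mm tall, with a 4 mm taper at its tip. Axes as the press.
- pin_top (a point): Tip of the pivot pin, 75 mm above the bench.
- pad_middle (a point): Middle of the upper face of the white pad, 32 mm above the bench, 190 mm from the pin along the press's x.
- sleeve: The sleeve that fits: upright brass tube, 30 mm outside, 40 mm tall, bore 18 mm, 0.1 kg, standing on the bench. Origin: centre of its underside, z up. It drops freely over the pin, its foot then rests on the bed.
- tight_sleeve: The sleeve that is too tight: brass tube of the same outside, 30 mm by 40 mm tall, but bore only 12 mm (thicker wall seen from above): it does not go on the pin. Origin: centre of its underside. The two sleeves swap places at random.
- swing_arm: Loose swing arm lying flat on the bench, about 0.55 to 0.9 kg (grip it firmly). Origin: centre of the underside of its eye; x along the arm to its head, z up. The green eye is a ring 52 mm outside, 36 mm bore, 30 mm tall; a straight green bar 16 mm wide, from 6 to 30 mm above the underside, runs from the eye to the solid steel head, a disc 56 mm in diameter and 40 mm tall centred at x = 190 mm. The bar is free to grip from x = 30 to 160 mm.
- balance_point (a point): Balance point of the swing arm, inside the bar: 119 mm from the eye's centre towards the head, 18 mm above the underside (the middle of the bar is at 95 mm: the head is heavier). Axes as the swing arm.
- head_foot (a point): Centre of the underside of the arm's steel head, 190 mm from the eye's centre.
- polish_jar: Bystander: brown polish jar with black cap, 64 mm in diameter, 60 mm tall, standing. Origin: centre of its underside.
- spool: Bystander: dark spool, 44 mm in diameter, 60 mm tall, standing. Origin: centre of its underside.
- hammer: Bystander: hammer lying on the bench. Origin under its middle.
- awl: Bystander: awl with a wooden handle, 160 mm long, lying on the bench.
- brush: Bystander: brush, 200 mm long, lying on the bench.
There are look-alikes about, which are no part of the job. Leave any pink look-alike of the sleeve alone. Of the things shaped like the swing_arm, the green one is meant.

How it is judged:
On the way, in this order (a step that is already met when the one before it is completed fails the run):
1. the sleeve that fits is fully home on the pivot pin and let go (horizontal distance between sleeve and pin_foot below 0.004 m and z of sleeve in the frame of press below 0.0235 m and angle between sleeve's own z axis and vertical below 0.08 rad and contact force between the fingers and sleeve below 0.1 N), for 0.2 s.
2. the swing arm is lifted off the bench, level, gripped at its balance point (height (world z) of each of swing_arm, head_foot above 0.04 m and angle between swing_arm's own z axis and vertical below 0.12 rad and horizontal distance between the grasp point and balance_point below 0.016 m), for 0.2 s.
At the end, for the whole second after the job is handed in: Sleeve home on the pin: within 3.5 mm of the bed, 4 mm off-centre, upright. Arm held still by the fingers alone, within 16 mm of its balance point, level within 0.08 rad, underside 85 to 165 mm above the bench, eye within 12 mm of the pin axis, head within 25 mm of the pad middle (horizontal distance between sleeve and pin_foot below 0.004 m and z of sleeve in the frame of press below 0.0235 m and angle between each of sleeve, swing_arm's own z axis and vertical below 0.08 rad and height (world z) of swing_arm between 0.085 and 0.165 m and horizontal distance between swing_arm and pin_foot below 0.012 m and horizontal distance between head_foot and pad_middle below 0.025 m and horizontal distance between the grasp point and balance_point below 0.016 m and contact force between the fingers and swing_arm above 2 N and contact force between swing_arm and press below 0.1 N and contact force between swing_arm and sleeve below 0.1 N and contact force between swing_arm and tight_sleeve below 0.1 N and linear speed of swing_arm below 0.03 m/s and angular speed of swing_arm below 0.15 rad/s); the arm keeps its last pose, push and grip.
It fails at once if a bystander (jar, spool, hammer, awl or brush) is moved by more than 30 mm (distance of any of polish_jar, spool, hammer, awl, brush from where it was at the start of the episode above 0.03 m).
It fails at once if the swing arm is tipped by more than 0.3 rad (angle between swing_arm's own z axis and vertical above 0.3 rad).
It fails at once if the swing arm is knocked against the press with more than 8 N (contact force between swing_arm and press above 8 N).
It also fails if it takes over 58 s, if anything falls off the work surface, if the arm or the gripper's body presses on something with over 40 N, if the wrist force passes 120 N, or if a joint passes its speed limit or range.

## Working session

There is one attempt and no reset: what is moved stays moved. The work goes in short steps, Python scripts to look and compute and a tool call to move; the robot and the scene stay as the last step left them, time stands still between calls to the robot, and variables do not carry over. Pictures are saved under pics/ and viewed, about 8 in all and at most 12, crops included, and the job is handed in when it is done.

Besides the shell and the picture viewer there is one more tool, called after "Request:" in YAML: its name, and indented under it one key for each argument. play_rows: Moves the arm, as the interface text tells. Its arguments: {"type":"object","properties":{"plan":{"type":"array","items":{"type":"object","properties":{"dp":{"type":"array","items":{"type":"number"}},"rotation":{"type":"array","items":{"type":"number"}},"jaw":{"type":"number"}}}},"newtons":{"type":"number"}},"required":["plan"]}

```bash
mkdir -p pics; python3 - <<'E'
from rig import monitor,cams
import cv2,numpy as np
print(monitor.state())
for n in("scene","top"):
    cv2.imwrite(f"pics/{n}0.png",cams.grab_frame(n)); m=cams.camera_model(n); print(n,m["fx"],m["fy"],m["cx"],m["cy"],np.round(m["pose"],4).tolist())
E
```

```text
{'t': 0.0, 'joints': array([-1.16788822e+00,  2.64752903e-01,  1.60537164e+00, -4.08851865e-06,
        1.27369304e+00, -3.68922688e-02]), 'joint_vel': array([ 0.00045101, -0.00219867,  0.00107789,  0.00076813, -0.00084082,
        0.0008217 ]), 'effort': array([-1.63915439e-05, -5.02106845e+01, -3.56877923e+01,  7.30429706e-02,
        2.94843328e-02, -1.66238869e-04]), 'position': array([ 0.28711017, -0.61010955,  0.23738944]), 'ee_rot': array([-0.68993407, -0.15501633,  0.6902231 , -0.15346984]), 'wrist_force': array([ 0.36019192,  0.01723177, -0.03822713]), 'moment': array([-0.02887858, -0.04513814,  0.03098557]), 'opening': 0.08822217670913314}
scene 456.63861961060775 456.63861961060775 320.6918318944098 240.39226296670512 [[0.4937, 0.6046, -0.6251, 1.1952], [0.8694, -0.3263, 0.371, -0.3907], [0.0204, -0.7266, -0.6867, 0.8354], [0.0, 0.0, 0.0, 1.0]]
top 583.2019298420269 583.2019298420269 324.5906685950387 234.65233924728724 [[0.0062, -0.9919, 0.1271, 0.3185], [-0.9999, -0.0044, 0.0145, 0.0008], [-0.0139, -0.1272, -0.9918, 1.6372], [0.0, 0.0, 0.0, 1.0]]
```

View pics/top0.png

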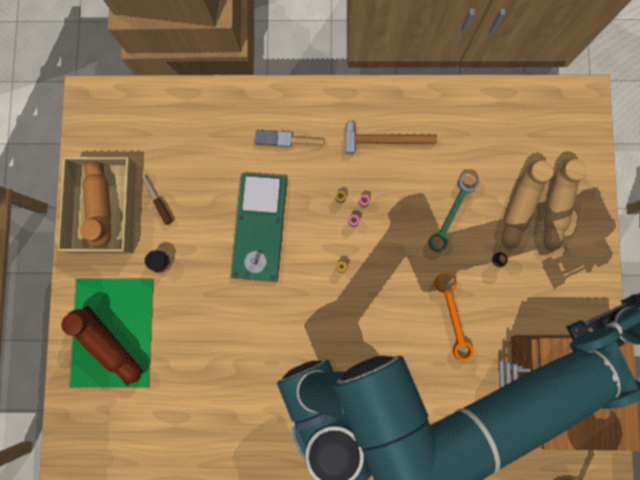

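View pics/scene0.png

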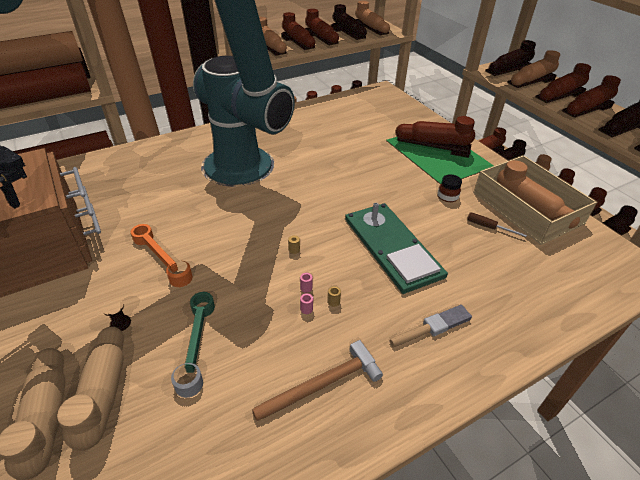

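Top view: the brass sleeves are at (341,196) and (342,267), and the pink look-alikes at (364,200) and (354,220). The green arm runs from its eye at (438,242) to its head at (468,182), and the orange look-alike from (445,283) to (462,352). The press pin is near (256,262), the pad at (262,195), the jar at (157,261) and the spool at (500,259). Next is a close crop to compare the bores.

```bash
cat > h.py <<'E'
import numpy as np,cv2
from rig import cams,monitor
def ray(n,u,v):
    m=cams.camera_model(n);P=np.array(m["pose"]);d=P[:3,:3]@[(u-m["cx"])/m["fx"],(v-m["cy"])/m["fy"],1];return P[:3,3],d
def onz(n,u,v,z):
    o,d=ray(n,u,v);return o+d*(z-o[2])/d[2]
def tri(a,b):
    (o1,d1),(o2,d2)=ray("top",*a),ray("scene",*b)
    s=np.linalg.lstsq(np.c_[d1,-d2],o2-o1,rcond=None)[0];p,q=o1+s[0]*d1,o2+s[1]*d2
    return (p+q)/2,np.linalg.norm(p-q)
def proj(n,p):
    m=cams.camera_model(n);P=np.array(m["pose"]);c=P[:3,:3].T@(np.array(p)-P[:3,3]);return np.array([m["fx"]*c[0]/c[2]+m["cx"],m["fy"]*c[1]/c[2]+m["cy"]])
E
python3 - <<'E'
from h import *
t=cv2.imread("pics/top0.png");s=cv2.imread("pics/scene0.png")
def crop(im,u,v,r=16,w=390):return cv2.resize(im[v-r:v+r,u-r:u+r],(w,290),interpolation=cv2.INTER_CUBIC)
cv2.imwrite("pics/cmp.png",np.vstack([np.hstack([crop(t,341,196,12),crop(t,342,267,12)]),np.hstack([crop(s,335,296,14),crop(s,294,245,14)])]))
cv2.imwrite("pics/cmp2.png",np.vstack([np.hstack([crop(t,256,258,20),crop(s,376,216,24)]),np.hstack([crop(t,452,212,44),crop(s,195,345,60)])]))
E
```

```text
(no output)
```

View pics/cmp.png

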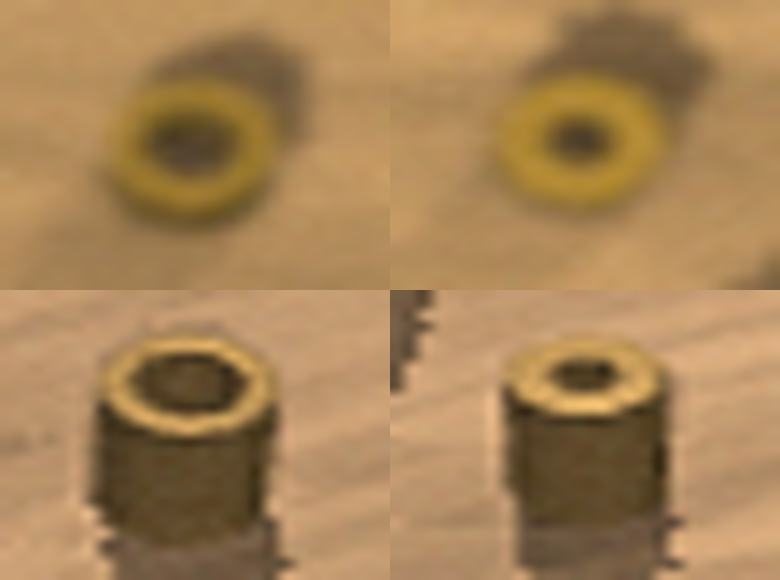

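View pics/cmp2.png

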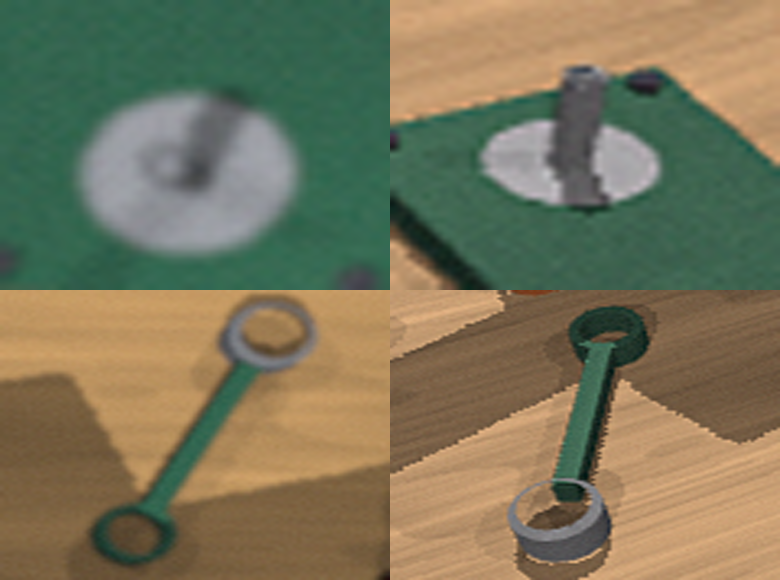

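The sleeve at top (341,196), scene (335,296), clearly has the wider bore, so it is the one that fits. The one at (342,267) is the tight one. The pin tip is near top (253,260), scene (376,204). Next I measure.

```bash
cat >> h.py <<'E'
def blob(im,lo,hi,near,r=60,fill=False):
    h=cv2.cvtColor(im,cv2.COLOR_BGR2HSV);m=cv2.inRange(h,np.array(lo),np.array(hi))
    w=np.zeros_like(m);cv2.circle(w,near,r,255,-1);m&=w
    cs=cv2.findContours(m,cv2.RETR_EXTERNAL,cv2.CHAIN_APPROX_NONE)[0]
    return m,max(cs,key=cv2.contourArea)
E
python3 - <<'E'
from h import *
t=cv2.imread("pics/top0.png");s=cv2.imread("pics/scene0.png")
for n,im,p in(("top",t,(341,196)),("top",t,(342,267)),("scene",s,(334,291)),("scene",s,(294,240))):
    print(n,p,cv2.cvtColor(im,cv2.COLOR_BGR2HSV)[p[1]-3:p[1]-2,p[0]-9:p[0]+10].tolist())
def rep(l,a,b):
    p,e=tri(a,b);print(l,np.round(p,4),"gap",round(e,4))
rep("sleeve top",(340.5,195.4),(334.1,290.6)); 
rep("tight top",(341.5,266.5),(293.2,239.6))
rep("pin tip",(252.9,260),(375.6,204.1))
print("foot",onz("top",255.1,261.5,.02),onz("scene",373.9,218.5,.02))
# arm: top-crop coords r=44 -> 88px/390,88/290 ; scene r=60
T=lambda x,y:(408+(x+.5)*88/390-.5,168+(y-290+.5)*88/290-.5)
S=lambda x,y:(135+(x-390+.5)*120/390-.5,285+(y-290+.5)*120/290-.5)
rep("eye top",T(134,533),S(609,333)); rep("head top",T(273,333),S(559,515))
# pad
for n,im,p,near in(("top",t,None,(262,195)),("scene",s,None,(414,264))):
    m,c=blob(im,(0,0,170),(179,40,255),near,40);r=cv2.minAreaRect(c);print(n,r);M=cv2.moments(c);q=(M["m10"]/M["m00"],M["m01"]/M["m00"]);print(q,onz(n,*q,.032), [onz(n,*k,.032)[:2].round(4).tolist() for k in cv2.approxPolyDP(c,6,True)[:,0]])
for l,z,p in(("jar",.06,(157,261)),("spool",.06,(500,259)),("pinkA",.04,(364,200)),("pinkB",.04,(354,220)),("or",.03,(445,283)),("hamm",.02,(350,138)),("brush",.02,(325,141))):print(l,onz("top",*p,z)[:2].round(3))
E
```

```text
top (341, 196) [[[16, 130, 186], [16, 125, 188], [17, 124, 187], [17, 132, 185], [18, 151, 174], [20, 169, 157], [21, 179, 138], [20, 173, 122], [19, 168, 117], [21, 166, 118], [21, 176, 133], [20, 172, 151], [20, 182, 153], [19, 152, 141], [18, 134, 122], [17, 124, 138], [17, 126, 172], [16, 125, 185], [16, 124, 187]]]
top (342, 267) [[[17, 123, 176], [17, 126, 174], [17, 129, 174], [17, 142, 169], [20, 155, 174], [20, 175, 176], [20, 176, 170], [20, 185, 152], [20, 176, 142], [21, 176, 148], [20, 177, 169], [20, 178, 179], [21, 187, 169], [19, 155, 145], [18, 134, 129], [17, 121, 150], [17, 121, 168], [16, 125, 171], [17, 130, 175]]]
scene (334, 291) [[[14, 106, 194], [15, 106, 198], [16, 106, 197], [14, 104, 167], [17, 130, 174], [18, 142, 191], [19, 146, 143], [17, 142, 120], [18, 148, 86], [15, 131, 82], [18, 136, 77], [18, 149, 116], [18, 141, 204], [19, 144, 200], [17, 131, 171], [16, 109, 192], [15, 105, 197], [15, 107, 201], [15, 110, 199]]]
scene (294, 240) [[[14, 105, 201], [15, 104, 204], [16, 103, 208], [16, 114, 190], [18, 138, 191], [19, 144, 191], [18, 139, 205], [18,
[... 444 characters left out ...]
4
head top [ 0.6781 -0.3769  0.035 ] gap 0.0037
top ((260.61920166015625, 194.00953674316406), (33.373374938964844, 32.53605270385742), 4.5739216804504395)
(260.69830285055195, 194.10116987971656) [0.6381031  0.20426761 0.032     ] [[0.687, 0.2439], [0.5984, 0.2531], [0.5902, 0.1633], [0.6786, 0.1563]]
scene ((413.3977966308594, 261.2189636230469), (30.927743911743164, 43.48680114746094), 70.01689147949219)
(412.9741248097412, 261.5640115000845) [0.63740998 0.20558374 0.032     ] [[0.5938, 0.2558], [0.5866, 0.1668], [0.6763, 0.1574], [0.685, 0.2479]]
jar [0.446 0.48 ]
spool [ 0.456 -0.45 ]
pinkA [ 0.621 -0.085]
pinkB [ 0.564 -0.057]
or [ 0.392 -0.307]
hamm [ 0.804 -0.046]
brush [0.795 0.025]
```

```bash
cat >> h.py <<'E'
from scipy.spatial.transform import Rotation as Ro
def go(p,yaw):
    """turn (deg, tool axes) to a straight-down tool with y axis at yaw (mod pi), then shift in turned axes"""
    s=monitor.state();R=Ro.from_quat(s["ee_rot"]);best=None
    for k in(0,np.pi):
        a=yaw+k;y=np.array([np.cos(a),np.sin(a),0]);x=np.array([0,0,-1.]);T=Ro.from_matrix(np.c_[x,y,np.cross(x,y)])
        rv=(R.inv()*T).as_rotvec(degrees=True)
        if best is None or np.linalg.norm(rv)<np.linalg.norm(best[0]):best=(rv,T)
    d=np.array(p)-s["position"]
    print("t",round(s["t"],2),"pos",s["position"].round(4),"turn",best[0].round(2),"shift after turn",best[1].inv().apply(d).round(4),"j6",s["joints"][5].round(3),"F",s["wrist_force"].round(2),"op",round(s["opening"],4))
E
python3 - <<'E'
from h import *
print(Ro.from_quat(monitor.state()["ee_rot"]).as_matrix().round(3))
go((.633,-.019,.1),0);go((.633,-.019,.1),np.pi/2)
E
```

```text
[[-0.001  0.426 -0.905]
 [ 0.002 -0.905 -0.426]
 [-1.    -0.002 -0.   ]]
t 0.1 pos [ 0.2871 -0.6102  0.2375] turn [-64.8   -0.07   0.1 ] shift after turn [ 0.1375  0.3459 -0.5912] j6 -0.037 F [0.65 0.46 0.23] op 0.0881
t 0.1 pos [ 0.2871 -0.6102  0.2375] turn [2.52e+01 2.00e-02 1.10e-01] shift after turn [ 0.1375 -0.5912 -0.3459] j6 -0.037 F [0.65 0.46 0.23] op 0.0881
```

Request:
play_rows:
  plan:
    - {"dp":[0,0,0],"rotation":[-7.1,0,0],"jaw":0.06}
    - {"dp":[0,0,0],"rotation":[-7.1,0,0],"jaw":0.06}
    - {"dp":[0,0,0],"rotation":[-7.1,0,0],"jaw":0.06}
    - {"dp":[0,0,0],"rotation":[-7.1,0,0],"jaw":0.06}
    - {"dp":[0,0,0],"rotation":[-7.1,0,0],"jaw":0.06}
    - {"dp":[0,0,0],"rotation":[-7.1,0,0],"jaw":0.06}
    - {"dp":[0,0,0],"rotation":[-7.1,0,0],"jaw":0.06}
    - {"dp":[0,0,0],"rotation":[-7.1,0,0],"jaw":0.06}
    - {"dp":[0,0,0],"rotation":[-7.1,0,0],"jaw":0.06}
    - {"dp":[0,0.01,-0.02],"rotation":[-0.9,0,0],"jaw":0.06}

```text
t: 0.93
position: [0.296, -0.5929, 0.2378]
ee_rot: [0.499, 0.501, -0.5, 0.501]
wrist_force: [-0.2, 0.9, 0.1]
opening: 0.0599
```

Request:
play_rows:
  plan:
    - {"dp":[0,0.02,-0.034],"rotation":[0,0,0],"jaw":0.06}
    - {"dp":[0,0.02,-0.034],"rotation":[0,0,0],"jaw":0.06}
    - {"dp":[0,0.02,-0.034],"rotation":[0,0,0],"jaw":0.06}
    - {"dp":[0,0.02,-0.034],"rotation":[0,0,0],"jaw":0.06}
    - {"dp":[0,0.02,-0.034],"rotation":[0,0,0],"jaw":0.06}
    - {"dp":[0,0.02,-0.034],"rotation":[0,0,0],"jaw":0.06}
    - {"dp":[0,0.02,-0.034],"rotation":[0,0,0],"jaw":0.06}
    - {"dp":[0,0.02,-0.034],"rotation":[0,0,0],"jaw":0.06}
    - {"dp":[0,0.02,-0.034],"rotation":[0,0,0],"jaw":0.06}
    - {"dp":[0,0.02,-0.034],"rotation":[0,0,0],"jaw":0.06}

```text
t: 1.77
position: [0.498, -0.249, 0.2384]
ee_rot: [0.5, 0.5, -0.5, 0.5]
wrist_force: [1.0, 0.5, 0.3]
opening: 0.0596
```

Request:
play_rows:
  plan:
    - {"dp":[0.01,0.02,-0.034],"rotation":[0,0,0],"jaw":0.06}
    - {"dp":[0.02,0.02,-0.034],"rotation":[0,0,0],"jaw":0.06}
    - {"dp":[0.02,0.02,-0.034],"rotation":[0,0,0],"jaw":0.06}
    - {"dp":[0.02,0.02,-0.034],"rotation":[0,0,0],"jaw":0.06}
    - {"dp":[0.02,0.02,-0.034],"rotation":[0,0,0],"jaw":0.06}
    - {"dp":[0.02,0.02,-0.034],"rotation":[0,0,0],"jaw":0.06}
    - {"dp":[0.02,0.01,-0.02],"rotation":[0,0,0],"jaw":0.06}
    - {"dp":[0,0,0],"rotation":[0,0,0],"jaw":0.06}

```text
t: 2.43
position: [0.6202, -0.0323, 0.1093]
ee_rot: [0.498, 0.503, -0.5, 0.499]
wrist_force: [-1.4, -0.5, -0.5]
opening: 0.0599
```

```bash
python3 - <<'E'
from h import *
go((.633,-.019,.012),0)
im=cams.grab_frame("scene");tp=cams.grab_frame("top")
a=cv2.resize(im[200:330,250:420],(400,306));b=cv2.resize(tp[140:270,260:430],(400,306))
cv2.imwrite("pics/c3.png",np.hstack([a,b]))
E
```

```text
t 2.43 pos [ 0.6202 -0.0323  0.1093] turn [ 0.23 -0.12  0.41] shift after turn [ 0.0973  0.0128 -0.0133] j6 -0.098 F [-1.37 -0.45 -0.52] op 0.0599
```

View pics/c3.png

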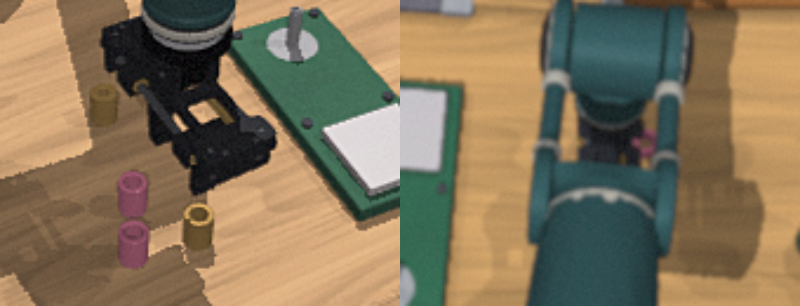

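The crop shows the gripper standing behind the chosen wide-bore sleeve, which is at crop (198,228), with the pinks to its left. I align and descend.

Request:
play_rows:
  plan:
    - {"dp":[0,0.0128,-0.0133],"rotation":[0.2,0,0.4],"jaw":0.06}
    - {"dp":[0.02,0,0],"rotation":[0,0,0],"jaw":0.06}
    - {"dp":[0.02,0,0],"rotation":[0,0,0],"jaw":0.06}
    - {"dp":[0,0,0],"rotation":[0,0,0],"jaw":0.06}
    - {"dp":[0,0,0],"rotation":[0,0,0],"jaw":0.06}

```text
t: 2.95
position: [0.6339, -0.0248, 0.0744]
ee_rot: [0.502, 0.497, -0.5, 0.5]
wrist_force: [-0.3, 0.3, 0.5]
opening: 0.0601
```

```bash
python3 - <<'E'
from h import *
go((.633,-.019,.012),0)
im=cams.grab_frame("scene")
p=monitor.state()["position"];print(proj("scene",p))
cv2.imwrite("pics/c4.png",cv2.resize(im[235:325,280:400],(800,600),interpolation=cv2.INTER_CUBIC))
E
```

```text
t 2.95 pos [ 0.6339 -0.0248  0.0744] turn [-0.29  0.01 -0.29] shift after turn [ 0.0624 -0.0009 -0.0058] j6 -0.074 F [-0.3   0.26  0.48] op 0.0601
[332.54577006 283.0049986 ]
```

View pics/c4.png

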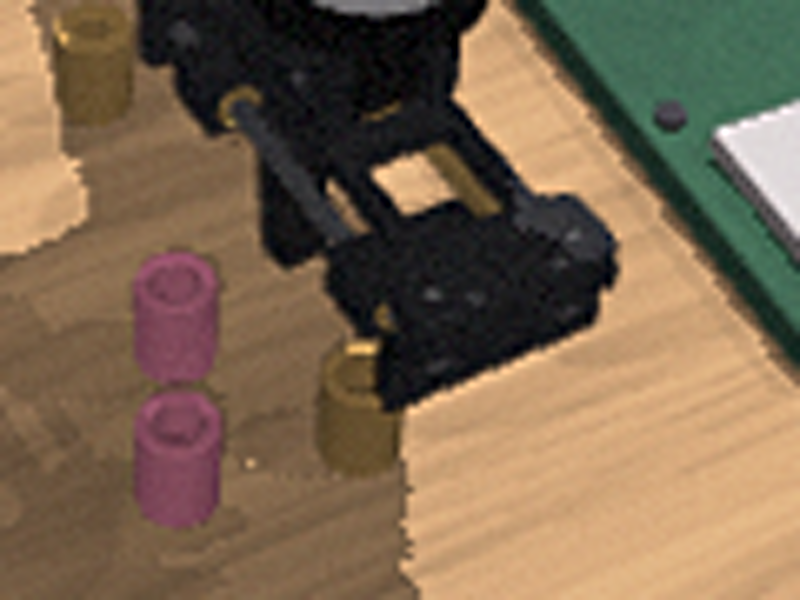

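The sleeve is at crop (360,400), between and below the fingers with no contact. About 6 mm of sideways shift remains.

Request:
play_rows:
  plan:
    - {"dp":[0,-0.0005,-0.0055],"rotation":[0,0,0],"jaw":0.06}
    - {"dp":[0,0,0],"rotation":[0,0,0],"jaw":0.06}
    - {"dp":[0.02,0,0],"rotation":[0,0,0],"jaw":0.06}
    - {"dp":[0.02,0,0],"rotation":[0,0,0],"jaw":0.06}
    - {"dp":[0.022,0,0],"rotation":[0,0,0],"jaw":0.06}
    - {"dp":[0,0,0],"rotation":[0,0,0],"jaw":0.06}
    - {"dp":[0,0,0],"rotation":[0,0,0],"jaw":0.06}

```text
t: 3.58
position: [0.6341, -0.0179, 0.0121]
ee_rot: [0.502, 0.498, -0.5, 0.5]
wrist_force: [-0.8, 0.1, -0.5]
opening: 0.0602
```

```bash
python3 - <<'E'
from h import *
go((.633,-.019,.012),0);print(monitor.state()["position"])
E
```

```text
t 3.58 pos [ 0.6341 -0.0179  0.0121] turn [-0.2  -0.01 -0.28] shift after turn [ 0.0001 -0.0011  0.0011] j6 -0.065 F [-0.79  0.13 -0.51] op 0.0602
[ 0.63405345 -0.01785015  0.0120845 ]
```

Close gently, then lift.

Request:
play_rows:
  plan:
    - {"dp":[0,0,0],"rotation":[0,0,0],"jaw":0.02}
    - {"dp":[0,0,0],"rotation":[0,0,0],"jaw":0.02}
    - {"dp":[0,0,0],"rotation":[0,0,0],"jaw":0.02}
    - {"dp":[0,0,0],"rotation":[0,0,0],"jaw":0.02}
    - {"dp":[0,0,0],"rotation":[0,0,0],"jaw":0.02}
    - {"dp":[0,0,0],"rotation":[0,0,0],"jaw":0.02}
    - {"dp":[-0.03,0,0],"rotation":[0,0,0],"jaw":0.02}
    - {"dp":[-0.04,0,0],"rotation":[0,0,0],"jaw":0.02}
    - {"dp":[-0.02,0,0],"rotation":[0,0,0],"jaw":0.02}
    - {"dp":[0,0,0],"rotation":[0,0,0],"jaw":0.02}
  newtons: 20

```text
t: 4.42
position: [0.6388, -0.0182, 0.1088]
ee_rot: [0.505, 0.494, -0.497, 0.504]
wrist_force: [0.5, 0.7, -0.4]
opening: 0.0289
```

```bash
python3 - <<'E'
from h import *
go((.448,.219,.1),0)
E
```

```text
t 4.42 pos [ 0.6388 -0.0182  0.1088] turn [-0.2   0.04 -1.02] shift after turn [ 0.0088 -0.1908 -0.2372] j6 -0.065 F [ 0.54  0.67 -0.41] op 0.0289
```

Request:
play_rows:
  plan:
    - {"dp":[0,-0.0235,-0.029],"rotation":[0,0,0],"jaw":0.02}
    - {"dp":[0,-0.0235,-0.029],"rotation":[0,0,0],"jaw":0.02}
    - {"dp":[0,-0.0235,-0.029],"rotation":[0,0,0],"jaw":0.02}
    - {"dp":[0,-0.0235,-0.029],"rotation":[0,0,0],"jaw":0.02}
    - {"dp":[0,-0.0235,-0.029],"rotation":[0,0,0],"jaw":0.02}
    - {"dp":[0,-0.0235,-0.029],"rotation":[0,0,0],"jaw":0.02}
    - {"dp":[0,-0.0235,-0.029],"rotation":[0,0,0],"jaw":0.02}
    - {"dp":[0,-0.0215,-0.034],"rotation":[0,0,0],"jaw":0.02}
    - {"dp":[0,0,0],"rotation":[0,0,0],"jaw":0.02}
    - {"dp":[0,0,0],"rotation":[0,0,0],"jaw":0.02}

```text
t: 5.25
position: [0.447, 0.2209, 0.0998]
ee_rot: [0.501, 0.499, -0.499, 0.502]
wrist_force: [0.2, -0.2, -2.1]
opening: 0.0289
```

```bash
python3 - <<'E'
from h import *
im=cams.grab_frame("scene");tp=cams.grab_frame("top")
go((.448,.219,.09),0)
cv2.imwrite("pics/s5.png",im);cv2.imwrite("pics/t5.png",tp)
p=monitor.state()["position"];print("expected sleeve top",proj("scene",p+[0,0,.028]),"bottom",proj("scene",p-[0,0,.012]))
a=cv2.resize(im[155:245,325:425],(440,396),interpolation=cv2.INTER_CUBIC);b=cv2.resize(tp[220:310,205:305],(350,396),interpolation=cv2.INTER_CUBIC)
cv2.imwrite("pics/c5.png",np.hstack([a,b]))
E
```

```text
t 5.35 pos [0.4489 0.2193 0.1003] turn [-0.15  0.05 -0.35] shift after turn [ 0.0103 -0.0009  0.0003] j6 0.412 F [ 0.34 -1.09 -1.31] op 0.0293
expected sleeve top [377.8482962  187.50622538] bottom [376.2374256  199.71680173]
```

View pics/c5.png

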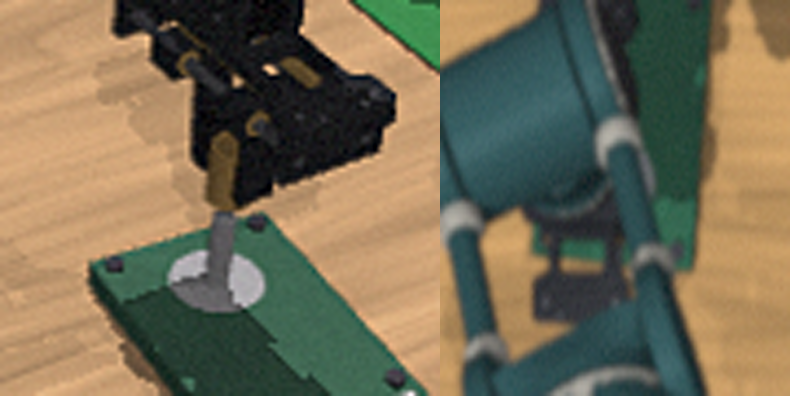

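The crop shows the pin tip at (224,212) just under the held sleeve, but a finger hides most of the sleeve. I'll turn the jaws square to the scene camera so both sides can be seen.

Request:
play_rows:
  plan:
    - {"dp":[0,0,0],"rotation":[-7,0,0],"jaw":0.02}
    - {"dp":[0,0,0],"rotation":[-7,0,0],"jaw":0.02}
    - {"dp":[0,0,0],"rotation":[-7,0,0],"jaw":0.02}
    - {"dp":[0,0,0],"rotation":[-7,0,0],"jaw":0.02}
    - {"dp":[0,0,0],"rotation":[-7,0,0],"jaw":0.02}
    - {"dp":[0,0,0],"rotation":[-7,0,0],"jaw":0.02}
    - {"dp":[0,0,0],"rotation":[-7,0,0],"jaw":0.02}
    - {"dp":[0,0,0],"rotation":[0,0,0],"jaw":0.02}
    - {"dp":[0,0,0],"rotation":[0,0,0],"jaw":0.02}

```text
t: 6.1
position: [0.4499, 0.2184, 0.1008]
ee_rot: [0.251, 0.659, -0.25, 0.663]
wrist_force: [0.3, -0.5, -0.8]
opening: 0.0293
```

```bash
python3 - <<'E'
from h import *
im=cams.grab_frame("scene");go((.448,.219,.09),np.radians(49))
cv2.imwrite("pics/s6.png",im)
p=monitor.state()["position"];print("expected sleeve top",proj("scene",p+[0,0,.028]),"bottom",proj("scene",p-[0,0,.012]),"px/mm x,y,z",[(proj("scene",p+np.eye(3)[i]*.01)-proj("scene",p)).round(2)/10 for i in range(3)])
cv2.imwrite("pics/c6.png",cv2.resize(im[175:225,345:405],(720,600),interpolation=cv2.INTER_CUBIC))
E
```

```text
t 6.15 pos [0.4497 0.2187 0.1009] turn [-0.51  0.3  -0.24] shift after turn [ 0.0109 -0.0009 -0.0015] j6 -0.44 F [-0.19  0.14 -0.9 ] op 0.0289
expected sleeve top [377.85733993 187.58936949] bottom [376.24469521 199.80993505] px/mm x,y,z [array([0.219, 0.209]), array([ 0.313, -0.11 ]), array([ 0.04 , -0.304])]
```

View pics/c6.png

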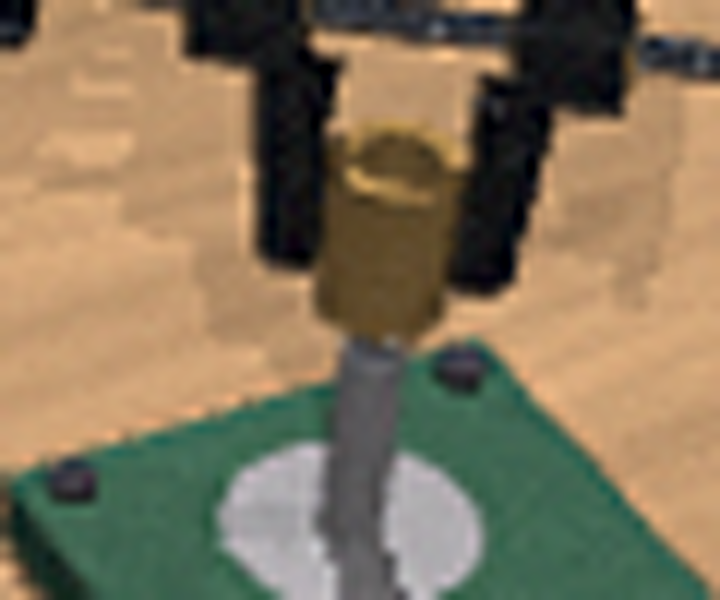

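The sleeve is held upright at its expected place: top ring centre at crop (402,160), against a prediction of (401,157). Its axis, extended down, meets the pin tip at about (375,350). Next I refine the depth direction from the pin's disc and tip.

```bash
python3 - <<'E'
from h import *
t=cv2.imread("pics/top0.png");s=cv2.imread("pics/scene0.png");s6=cv2.imread("pics/s6.png")
for n,im,near in(("top",t,(256,261)),("scene",s,(374,218)),("scene6",s6,(374,218))):
    g=cv2.resize(im,None,fx=4,fy=4,interpolation=cv2.INTER_CUBIC)
    h=cv2.cvtColor(g,cv2.COLOR_BGR2HSV);m=((h[...,1]<70)&(h[...,2]>70)).astype(np.uint8)*255
    w=np.zeros_like(m);cv2.circle(w,(near[0]*4,near[1]*4),56,255,-1);m&=w
    c=max(cv2.findContours(m,cv2.RETR_EXTERNAL,cv2.CHAIN_APPROX_NONE)[0],key=cv2.contourArea)
    if n!="top": c=c[c[:,0,1]>=(near[1]-1)*4]   # lower half, free of the pin
    e=cv2.fitEllipse(c);q=((e[0][0]+.5)/4-.5,(e[0][1]+.5)/4-.5);print(n,np.round(q,2),e[1],onz(n[:5],*q,.02).round(4))
for q in((375.6,204.1),(375.75,203.8)):print("tip scene",onz("scene",*q,.075).round(4))
print("tip top",onz("top",252.9,260,.075).round(4)); print("sleeve top-cam",onz("top",340.5,195.4,.04).round(4),"scene",onz("scene",334.1,290.6,.04).round(4))
go((.448,.219,.09),np.radians(49))
E
```

```text
top [254.83 261.54] (89.92144775390625, 91.52112579345703) [0.4494 0.2183 0.02  ]
scene [373.85 218.45] (56.77385711669922, 90.69347381591797) [0.446  0.2219 0.02  ]
scene6 [373.85 218.36] (58.15188980102539, 90.70849609375) [0.4457 0.2222 0.02  ]
tip scene [0.4502 0.218  0.075 ]
tip scene [0.4494 0.2191 0.075 ]
tip top [0.4491 0.2162 0.075 ]
sleeve top-cam [ 0.6336 -0.0194  0.04  ] scene [ 0.6302 -0.0162  0.04  ]
t 6.15 pos [0.4497 0.2187 0.1009] turn [-0.51  0.3  -0.24] shift after turn [ 0.0109 -0.0009 -0.0015] j6 -0.44 F [-0.19  0.14 -0.9 ] op 0.0289
```

Top and scene differ by the same bias on sleeve and disc, so the relative offset is small: shift about 1.3 mm along tool −z. Then I lower while watching the force.

Request:
play_rows:
  plan:
    - {"dp":[0,0,-0.0013],"rotation":[-0.4,0.2,-0.2],"jaw":0.02}
    - {"dp":[0.008,0,0],"rotation":[0,0,0],"jaw":0.02}
    - {"dp":[0.004,0,0],"rotation":[0,0,0],"jaw":0.02}
    - {"dp":[0.003,0,0],"rotation":[0,0,0],"jaw":0.02}
    - {"dp":[0.003,0,0],"rotation":[0,0,0],"jaw":0.02}
    - {"dp":[0.003,0,0],"rotation":[0,0,0],"jaw":0.02}
    - {"dp":[0,0,0],"rotation":[0,0,0],"jaw":0.02}
    - {"dp":[0,0,0],"rotation":[0,0,0],"jaw":0.02}

```text
t: 6.82
position: [0.448, 0.2205, 0.0799]
ee_rot: [0.246, 0.662, -0.246, 0.663]
wrist_force: [-1.0, 0.6, -1.1]
opening: 0.0293
```

```bash
python3 - <<'E'
from h import *
im=cams.grab_frame("scene");go((.449,.219,.034),np.radians(49))
cv2.imwrite("pics/c7.png",cv2.resize(im[175:225,345:405],(720,600),interpolation=cv2.INTER_CUBIC))
E
```

```text
t 6.87 pos [0.4482 0.2206 0.0801] turn [ 0.2   0.1  -0.06] shift after turn [ 0.0461 -0.0007  0.0016] j6 -0.45 F [-0.19  0.67 -0.88] op 0.0289
```

View pics/c7.png

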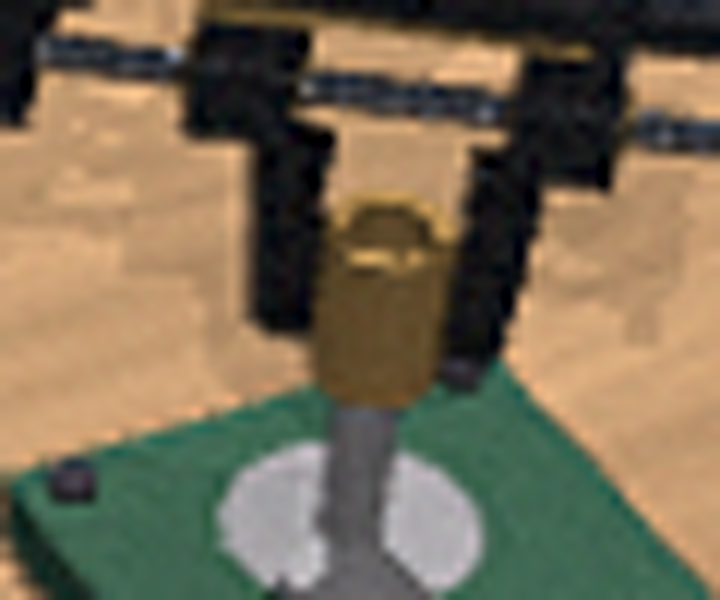

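The sleeve's lower rim is below the pin tip level, with the pin inside and no contact force. I lower on.

Request:
play_rows:
  plan:
    - {"dp":[0.007,0,0],"rotation":[0,0,0],"jaw":0.02}
    - {"dp":[0.007,0,0],"rotation":[0,0,0],"jaw":0.02}
    - {"dp":[0.007,0,0],"rotation":[0,0,0],"jaw":0.02}
    - {"dp":[0.007,0,0],"rotation":[0,0,0],"jaw":0.02}
    - {"dp":[0.007,0,0],"rotation":[0,0,0],"jaw":0.02}
    - {"dp":[0.007,0,0],"rotation":[0,0,0],"jaw":0.02}
    - {"dp":[0.003,0,0],"rotation":[0,0,0],"jaw":0.02}
    - {"dp":[0,0,0],"rotation":[0,0,0],"jaw":0.02}
    - {"dp":[0,0,0],"rotation":[0,0,0],"jaw":0.02}

```text
t: 7.62
position: [0.4483, 0.2205, 0.035]
ee_rot: [0.247, 0.662, -0.246, 0.663]
wrist_force: [-0.2, 0.1, -2.3]
opening: 0.0293
```

Request:
play_rows:
  plan:
    - {"dp":[0.001,0,0],"rotation":[0,0,0],"jaw":0.05}
    - {"dp":[0,0,0],"rotation":[0,0,0],"jaw":0.05}
    - {"dp":[0,0,0],"rotation":[0,0,0],"jaw":0.05}
    - {"dp":[0,0,0],"rotation":[0,0,0],"jaw":0.05}
    - {"dp":[0,0,0],"rotation":[0,0,0],"jaw":0.05}
    - {"dp":[-0.03,0,0],"rotation":[0,0,0],"jaw":0.05}
    - {"dp":[-0.04,0,0],"rotation":[0,0,0],"jaw":0.05}
    - {"dp":[-0.04,0,0],"rotation":[0,0,0],"jaw":0.05}
    - {"dp":[-0.04,0,0],"rotation":[0,0,0],"jaw":0.05}
    - {"dp":[0,0,0],"rotation":[0,0,0],"jaw":0.05}

```text
t: 8.45
position: [0.4533, 0.2229, 0.1936]
ee_rot: [0.25, 0.658, -0.242, 0.667]
wrist_force: [1.3, 1.2, 1.1]
opening: 0.0502
```

```bash
python3 - <<'E'
from h import *
im=cams.grab_frame("scene")
cv2.imwrite("pics/c8.png",cv2.resize(im[175:235,340:412],(720,600),interpolation=cv2.INTER_CUBIC))
for z in(.02,.06):print(z,proj("scene",(.4494,.2183,z)))
# arm: bar direction from the bar mask, top view
t=cv2.imread("pics/top0.png");s=cv2.imread("pics/scene0.png")
for n,q,img,lo in(("top",(452,212),t,40),("scene",(196,340),s,60)):
    h=cv2.cvtColor(img,cv2.COLOR_BGR2HSV);m=cv2.inRange(h,np.array((70,80,20)),np.array((95,255,255)));w=np.zeros_like(m);cv2.circle(w,q,lo,255,-1);m&=w
    c=max(cv2.findContours(m,cv2.RETR_EXTERNAL,cv2.CHAIN_APPROX_NONE)[0],key=cv2.contourArea);r=cv2.minAreaRect(c);print(n,r,cv2.contourArea(c))
E0=np.array([.5079,-.2887]);H=np.array([.6781,-.3769]);d=(H-E0)/np.linalg.norm(H-E0);B=E0+d*.119
print("yaw",np.arctan2(d[1],d[0]),"balance",B)
go((*B,.15),np.arctan2(d[1],d[0])+np.pi/2)
E
```

```text
0.02 [373.45147519 219.56893373]
0.06 [374.93905498 208.26452588]
top ((451.3812255859375, 221.00660705566406), (16.39826774597168, 64.10549926757812), 32.85572052001953) 199.0
scene ((200.1041717529297, 327.5083923339844), (22.73265266418457, 71.73485565185547), 4.610649108886719) 805.5
yaw -0.47811230239970465 balance [ 0.61355594 -0.34345237]
t 8.5 pos [0.4517 0.2222 0.1901] turn [-13.41   0.46  -0.61] shift after turn [ 0.0401 -0.4278  0.4039] j6 -0.45 F [ 0.18  0.14 -0.89] op 0.0504
```

View pics/c8.png

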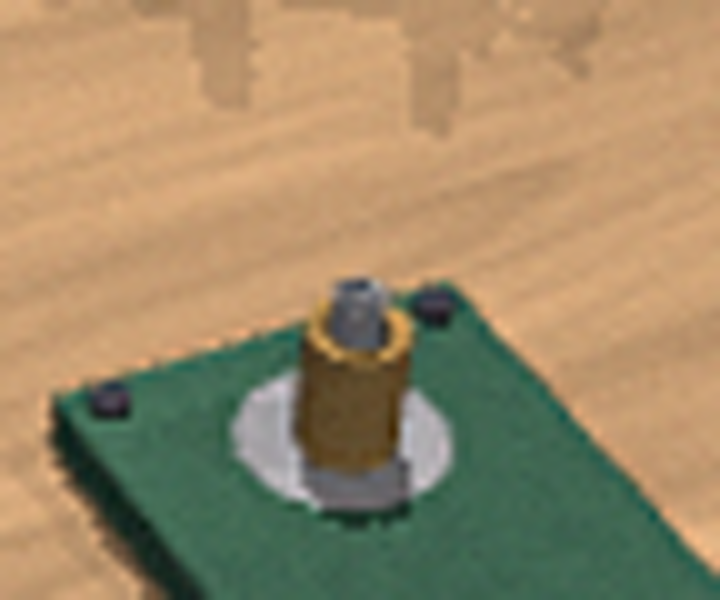

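The sleeve is home: its top ring is at crop (362,325), which matches the height prediction (scene 375.7, 207.0) once the camera bias is taken off. The pin sticks out above it. Now the arm.

```bash
python3 - <<'E'
from h import *
T=lambda x,y:(408+(x+.5)*88/390-.5,168+(y-290+.5)*88/290-.5)
S=lambda x,y:(135+(x-390+.5)*120/390-.5,285+(y-290+.5)*120/290-.5)
for l,a,b,z in(("eye",(134,533),(609,333),.03),("head",(273,333),(559,515),.04)):print(l,T(*a),onz("top",*T(*a),z).round(4),onz("scene",*S(*b),z).round(4))
im=cams.grab_frame("top");g=cv2.resize(im[165:265,410:510],None,fx=8,fy=8,interpolation=cv2.INTER_CUBIC)
hs=cv2.cvtColor(g,cv2.COLOR_BGR2HSV);m=cv2.inRange(hs,np.array((65,70,20)),np.array((95,255,255)))
c=max(cv2.findContours(m,cv2.RETR_CCOMP,cv2.CHAIN_APPROX_NONE)[0],key=cv2.contourArea)
r=cv2.boundingRect(c);print(r)
cs,hi=cv2.findContours(m,cv2.RETR_CCOMP,cv2.CHAIN_APPROX_NONE)
for k,q in enumerate(cs):
    if hi[0][k][3]>=0 and cv2.contourArea(q)>300:
        e=cv2.fitEllipse(q);u=[410+(e[0][0]+.5)/8-.5,165+(e[0][1]+.5)/8-.5];print("bore",u,e[1],onz("top",*u,.03).round(4))
cv2.imwrite("pics/c9.png",g[:600])
E
```

```text
eye (437.84871794871793, 241.3896551724138) [ 0.5071 -0.2891  0.03  ] [ 0.5117 -0.2881  0.03  ]
head (469.2128205128205, 180.7) [ 0.6765 -0.3776  0.04  ] [ 0.682  -0.3753  0.04  ]
(157, 199, 295, 486)
bore [437.8681697845459, 241.30945587158203] (98.97398376464844, 111.62782287597656) [ 0.5073 -0.2892  0.03  ]
```

View pics/c9.png

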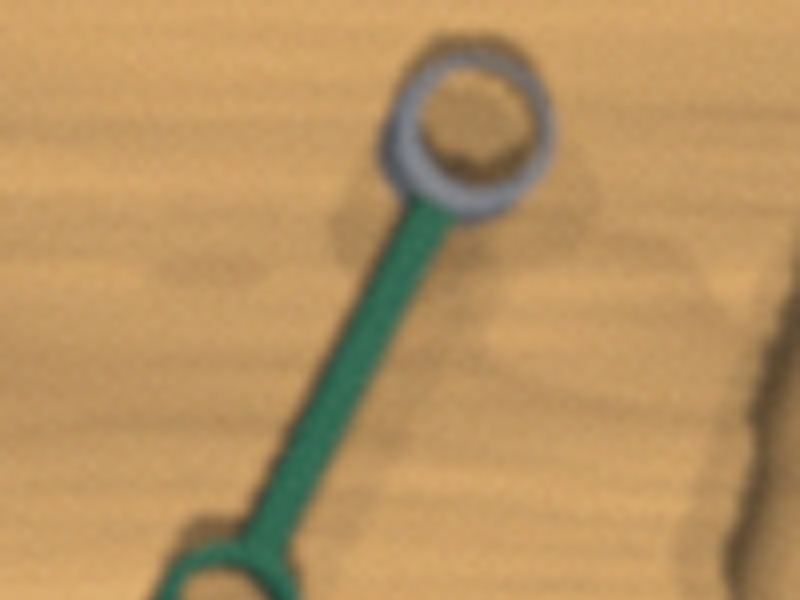

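The green arm's eye bore centre is at crop (223,610), world (0.507,-0.289). Its head centre is at crop (475,130), world (0.677,-0.378). That gives yaw -0.481 and balance point (0.613,-0.344).

Request:
play_rows:
  plan:
    - {"dp":[0,0,0],"rotation":[-6.7,0.2,-0.3],"jaw":0.05}
    - {"dp":[0,0,0],"rotation":[-6.7,0.2,-0.3],"jaw":0.05}
    - {"dp":[0,-0.027,0.0255],"rotation":[0,0,0],"jaw":0.05}
    - {"dp":[0,-0.027,0.0255],"rotation":[0,0,0],"jaw":0.05}
    - {"dp":[0,-0.027,0.0255],"rotation":[0,0,0],"jaw":0.05}
    - {"dp":[0,-0.027,0.0255],"rotation":[0,0,0],"jaw":0.05}
    - {"dp":[0,-0.027,0.0255],"rotation":[0,0,0],"jaw":0.05}
    - {"dp":[0,-0.027,0.0255],"rotation":[0,0,0],"jaw":0.05}
    - {"dp":[0,-0.027,0.0255],"rotation":[0,0,0],"jaw":0.05}
    - {"dp":[0,-0.027,0.0255],"rotation":[0,0,0],"jaw":0.05}

```text
t: 9.38
position: [0.5283, -0.0666, 0.1823]
ee_rot: [0.165, 0.691, -0.17, 0.683]
wrist_force: [0.3, 0.2, 0.1]
opening: 0.05
```

Request:
play_rows:
  plan:
    - {"dp":[0,-0.027,0.0255],"rotation":[0,0,0],"jaw":0.05}
    - {"dp":[0,-0.027,0.0255],"rotation":[0,0,0],"jaw":0.05}
    - {"dp":[0,-0.027,0.0255],"rotation":[0,0,0],"jaw":0.05}
    - {"dp":[0,-0.027,0.0255],"rotation":[0,0,0],"jaw":0.05}
    - {"dp":[0,-0.027,0.0255],"rotation":[0,0,0],"jaw":0.05}
    - {"dp":[0.02,-0.027,0.0255],"rotation":[0,0,0],"jaw":0.05}
    - {"dp":[0.02,-0.027,0.0255],"rotation":[0,0,0],"jaw":0.05}
    - {"dp":[0,0,0],"rotation":[0,0,0],"jaw":0.05}
    - {"dp":[0,0,0],"rotation":[0,0,0],"jaw":0.05}

```text
t: 10.13
position: [0.5979, -0.3147, 0.1404]
ee_rot: [0.167, 0.693, -0.17, 0.681]
wrist_force: [0.1, 0.7, -0.5]
opening: 0.0498
```

```bash
python3 - <<'E'
from h import *
go((.6127,-.3443,.006),-.481+np.pi/2)
E
```

```text
t 10.13 pos [ 0.5979 -0.3147  0.1404] turn [-0.01 -0.86  0.48] shift after turn [ 0.1344 -0.0194  0.0269] j6 -1.602 F [ 0.06  0.68 -0.54] op 0.0498
```

Request:
play_rows:
  plan:
    - {"dp":[0,-0.0194,0.0269],"rotation":[0,-0.8,0.4],"jaw":0.05}
    - {"dp":[0,0,0],"rotation":[0,0,0],"jaw":0.05}
    - {"dp":[0.035,0,0],"rotation":[0,0,0],"jaw":0.05}
    - {"dp":[0.035,0,0],"rotation":[0,0,0],"jaw":0.05}
    - {"dp":[0.02,0,0],"rotation":[0,0,0],"jaw":0.05}
    - {"dp":[0,0,0],"rotation":[0,0,0],"jaw":0.05}
    - {"dp":[0,0,0],"rotation":[0,0,0],"jaw":0.05}

```text
t: 10.72
position: [0.6147, -0.3422, 0.0546]
ee_rot: [0.166, 0.686, -0.168, 0.688]
wrist_force: [-0.5, -0.1, 0.3]
opening: 0.0502
```

```bash
python3 - <<'E'
from h import *
go((.6127,-.3443,.006),-.481+np.pi/2)
E
```

```text
t 10.72 pos [ 0.6147 -0.3422  0.0546] turn [0.22 0.22 0.08] shift after turn [ 0.0486 -0.0028 -0.0008] j6 -1.636 F [-0.47 -0.08  0.32] op 0.0502
```

Request:
play_rows:
  plan:
    - {"dp":[0.008,-0.0025,-0.0008],"rotation":[0.2,0.2,0.1],"jaw":0.05}
    - {"dp":[0.02,0,0],"rotation":[0,0,0],"jaw":0.05}
    - {"dp":[0.014,0,0],"rotation":[0,0,0],"jaw":0.05}
    - {"dp":[0.006,0,0],"rotation":[0,0,0],"jaw":0.05}
    - {"dp":[0,0,0],"rotation":[0,0,0],"jaw":0.05}
    - {"dp":[0,0,0],"rotation":[0,0,0],"jaw":0.05}

```text
t: 11.22
position: [0.6145, -0.3464, 0.0082]
ee_rot: [0.168, 0.685, -0.169, 0.688]
wrist_force: [0.0, -0.1, 0.0]
opening: 0.0499
```

Request:
play_rows:
  plan:
    - {"dp":[0,0,0],"rotation":[0,0,0],"jaw":0.005}
    - {"dp":[0,0,0],"rotation":[0,0,0],"jaw":0.005}
    - {"dp":[0,0,0],"rotation":[0,0,0],"jaw":0.005}
    - {"dp":[0,0,0],"rotation":[0,0,0],"jaw":0.005}
    - {"dp":[0,0,0],"rotation":[0,0,0],"jaw":0.005}
    - {"dp":[0,0,0],"rotation":[0,0,0],"jaw":0.005}
    - {"dp":[0,0,0],"rotation":[0,0,0],"jaw":0.005}
  newtons: 55

```text
t: 11.8
position: [0.6148, -0.3462, 0.0084]
ee_rot: [0.168, 0.685, -0.169, 0.688]
wrist_force: [0.8, 1.6, 1.8]
opening: 0.0156
```

```bash
python3 - <<'E'
from h import *
go((.6127,-.3443,.006),-.481+np.pi/2);print(monitor.state()["moment"])
E
```

```text
t 11.8 pos [ 0.6148 -0.3462  0.0084] turn [-0.04  0.28 -0.01] shift after turn [ 0.0024  0.0007 -0.0028] j6 -1.638 F [0.8  1.56 1.81] op 0.0156
[ 0.29302681 -0.22559785  0.06436743]
```

Request:
play_rows:
  plan:
    - {"dp":[-0.01,0,0],"rotation":[0,0,0],"jaw":0.005}
    - {"dp":[-0.015,0,0],"rotation":[0,0,0],"jaw":0.005}
    - {"dp":[-0.02,0,0],"rotation":[0,0,0],"jaw":0.005}
    - {"dp":[-0.02,0,0],"rotation":[0,0,0],"jaw":0.005}
    - {"dp":[-0.02,0,0],"rotation":[0,0,0],"jaw":0.005}
    - {"dp":[-0.02,0,0],"rotation":[0,0,0],"jaw":0.005}
    - {"dp":[-0.015,0,0],"rotation":[0,0,0],"jaw":0.005}
    - {"dp":[0,0,0],"rotation":[0,0,0],"jaw":0.005}
    - {"dp":[0,0,0],"rotation":[0,0,0],"jaw":0.005}

```text
t: 12.55
position: [0.6143, -0.3465, 0.129]
ee_rot: [0.168, 0.685, -0.169, 0.689]
wrist_force: [-0.6, 0.4, -9.3]
opening: 0.0153
```

```bash
python3 - <<'E'
from h import *
im=cams.grab_frame("scene")
cv2.imwrite("pics/c10.png",cv2.resize(im[160:460,60:360],(600,600)))
P=np.array([.4494,.2183]);Q=np.array([.638,.205]);Q=P+(Q-P)/np.linalg.norm(Q-P)*.19
yaw=np.arctan2(*(Q-P)[::-1]);d=(Q-P)/.19
# gripped 2.8 mm past the balance point
G=P+d*.1215;print(yaw,G)
go((*G,.12),yaw+np.pi/2);print(monitor.state()["moment"])
# grasp expected: eye offset from TCP
s=monitor.state();R=Ro.from_quat(s["ee_rot"]);z=R.as_matrix()[:,2];
for l,k in(("eye",-.1215),("head",.0685)):
  q=s["position"]+z*k;q[2]+=.022 if l=="eye" else .032;print(l,q.round(4),proj("scene",q),((proj("scene",q)-[60,160])*2).round())
E
```

```text
-0.07040306739837683 [0.57059901 0.20975309]
t 12.6 pos [ 0.6133 -0.3458  0.1272] turn [-23.57   0.17   0.05] shift after turn [ 0.0072  0.5512 -0.0817] j6 -1.638 F [ 0.03  0.58 -9.21] op 0.0157
[ 0.04469645 -0.15988943 -0.04867363]
eye [ 0.5056 -0.2896  0.1489] [191.252191   264.18275817] [263. 208.]
head [ 0.674  -0.3776  0.1595] [171.51804332 339.09078876] [223. 358.]
```

View pics/c10.png

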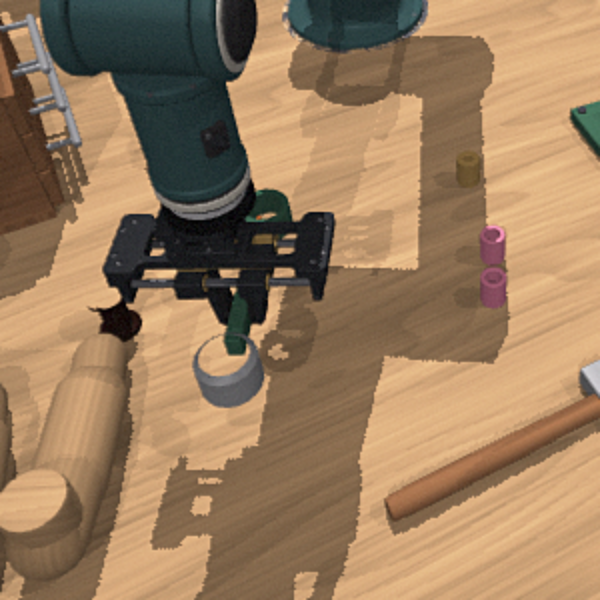

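The arm is lifted and level: head at crop (228,357), eye at (268,208), against predictions of (223,358) and (263,208). The wrist reads 9 N. I carry it to the press at the same height.

Request:
play_rows:
  plan:
    - {"dp":[0,0.005,0],"rotation":[-3,0,0],"jaw":0.005}
    - {"dp":[0,0.01,0],"rotation":[-4,0,0],"jaw":0.005}
    - {"dp":[0,0.01,0],"rotation":[-4,0,0],"jaw":0.005}
    - {"dp":[0,0.01,0],"rotation":[-4,0,0],"jaw":0.005}
    - {"dp":[0,0.015,0],"rotation":[-4,0,0],"jaw":0.005}
    - {"dp":[0,0.02,0],"rotation":[-4,0,0],"jaw":0.005}
    - {"dp":[0,0.024,-0.005],"rotation":[-0.5,0,0],"jaw":0.005}
    - {"dp":[0,0.025,-0.005],"rotation":[0,0,0],"jaw":0.005}
    - {"dp":[0,0.025,-0.005],"rotation":[0,0,0],"jaw":0.005}
    - {"dp":[0,0.025,-0.005],"rotation":[0,0,0],"jaw":0.005}

```text
t: 13.43
position: [0.6183, -0.1774, 0.1247]
ee_rot: [0.025, 0.707, -0.026, 0.706]
wrist_force: [1.0, -0.2, -8.0]
opening: 0.0155
```

Request:
play_rows:
  plan:
    - {"dp":[0,0.025,-0.005],"rotation":[0,0,0],"jaw":0.005}
    - {"dp":[0,0.025,-0.005],"rotation":[0,0,0],"jaw":0.005}
    - {"dp":[0,0.025,-0.005],"rotation":[0,0,0],"jaw":0.005}
    - {"dp":[0,0.025,-0.005],"rotation":[0,0,0],"jaw":0.005}
    - {"dp":[0,0.025,-0.005],"rotation":[0,0,0],"jaw":0.005}
    - {"dp":[0,0.025,-0.005],"rotation":[0,0,0],"jaw":0.005}
    - {"dp":[0,0.025,-0.005],"rotation":[0,0,0],"jaw":0.005}
    - {"dp":[0,0.025,-0.005],"rotation":[0,0,0],"jaw":0.005}
    - {"dp":[0,0.025,-0.005],"rotation":[0,0,0],"jaw":0.005}
    - {"dp":[0,0.025,-0.005],"rotation":[0,0,0],"jaw":0.005}

```text
t: 14.27
position: [0.5863, 0.0748, 0.1245]
ee_rot: [0.024, 0.707, -0.026, 0.707]
wrist_force: [0.0, -0.2, -9.2]
opening: 0.0158
```

```bash
python3 - <<'E'
from h import *
go((.5706,.2098,.128),-.0704+np.pi/2)
E
```

```text
t 14.27 pos [0.5863 0.0748 0.1245] turn [-0.07 -0.02  0.15] shift after turn [-0.0035  0.1335 -0.0251] j6 -1.411 F [ 0.03 -0.23 -9.24] op 0.0158
```

Request:
play_rows:
  plan:
    - {"dp":[-0.0035,0.025,-0.005],"rotation":[0,0,0],"jaw":0.005}
    - {"dp":[0,0.025,-0.005],"rotation":[0,0,0],"jaw":0.005}
    - {"dp":[0,0.025,-0.005],"rotation":[0,0,0],"jaw":0.005}
    - {"dp":[0,0.02,-0.005],"rotation":[0,0,0],"jaw":0.005}
    - {"dp":[0,0.018,-0.005],"rotation":[0,0,0],"jaw":0.005}
    - {"dp":[0,0.01,0],"rotation":[0,0,0],"jaw":0.005}
    - {"dp":[0,0,0],"rotation":[0,0,0],"jaw":0.005}
    - {"dp":[0,0,0],"rotation":[0,0,0],"jaw":0.005}
    - {"dp":[0,0,0],"rotation":[0,0,0],"jaw":0.005}
    - {"dp":[0,0,0],"rotation":[0,0,0],"jaw":0.005}

```text
t: 15.1
position: [0.5722, 0.1971, 0.1296]
ee_rot: [0.025, 0.706, -0.027, 0.708]
wrist_force: [0.3, -0.5, -8.7]
opening: 0.0153
```

```bash
python3 - <<'E'
from h import *
go((.5706,.2098,.128),-.0704+np.pi/2)
im=cams.grab_frame("scene");tp=cams.grab_frame("top")
cv2.imwrite("pics/c11.png",np.hstack([cv2.resize(im[140:310,330:480],(450,510),interpolation=cv2.INTER_CUBIC),cv2.resize(tp[150:300,210:310],(340,510),interpolation=cv2.INTER_CUBIC)]))
p=monitor.state()["position"]
o=np.array([330,140])
for l,q in(("pin axis@.15",(.4494,.2183,.15)),("pad@.16",(.639,.205,.16))):print(l,((proj("scene",q)-o)*3).round(), ((proj("top",q)-[210,150])*3.4+[450,0]).round())
E
```

```text
t 15.1 pos [0.5722 0.1971 0.1296] turn [-0.12  0.18  0.16] shift after turn [ 0.0016  0.0125 -0.0025] j6 -1.203 F [ 0.26 -0.51 -8.67] op 0.0153
pin axis@.15 [146. 123.] [580. 365.]
pad@.16 [277. 248.] [601. 116.]
```

The picture limit is reached, so I correct the remaining 12.5 mm and check numerically with colour masks.

Request:
play_rows:
  plan:
    - {"dp":[0,0.006,-0.0015],"rotation":[0,0,0],"jaw":0.005}
    - {"dp":[0,0.006,-0.001],"rotation":[0,0,0],"jaw":0.005}
    - {"dp":[0,0,0],"rotation":[0,0,0],"jaw":0.005}
    - {"dp":[0,0,0],"rotation":[0,0,0],"jaw":0.005}
    - {"dp":[0,0,0],"rotation":[0,0,0],"jaw":0.005}
    - {"dp":[0,0,0],"rotation":[0,0,0],"jaw":0.005}

```text
t: 15.7
position: [0.5706, 0.2105, 0.1301]
ee_rot: [0.024, 0.705, -0.026, 0.708]
wrist_force: [-0.5, -1.0, -8.6]
opening: 0.0158
```

```bash
python3 - <<'E'
from h import *
go((.5706,.2098,.128),-.0704+np.pi/2)
s=monitor.state();p=s["position"];z=Ro.from_quat(s["ee_rot"]).as_matrix()[:,2]
im=cams.grab_frame("scene");tp=cams.grab_frame("top")
for l,k,h in(("eye",-.1215,.022),("head",.0685,.032)):
    q=p+z*k;q[2]=p[2]+h
    print(l,q.round(4),"pred scene",proj("scene",q).round(1),"top",proj("top",q).round(1))
def fit(n,im,c,r,lo,hi,zz):
    f=6;u,v=int(c[0]),int(c[1]);g=cv2.resize(im[v-r:v+r,u-r:u+r],None,fx=f,fy=f,interpolation=cv2.INTER_CUBIC)
    m=cv2.inRange(cv2.cvtColor(g,cv2.COLOR_BGR2HSV),np.array(lo),np.array(hi))
    for q in sorted(cv2.findContours(m,cv2.RETR_CCOMP,cv2.CHAIN_APPROX_NONE)[0],key=cv2.contourArea)[-3:]:
        if len(q)>20:
            e=cv2.fitEllipse(q);w=(u-r+(e[0][0]+.5)/f-.5,v-r+(e[0][1]+.5)/f-.5);print(n,np.round(w,1),np.round(np.array(e[1])/f,1),"area",cv2.contourArea(q)/f/f,onz(n,*w,zz)[:2].round(4))
zt=p[2]
e=p-z*.1215;e[2]=zt+.022;h=p+z*.0685;h[2]=zt+.032
for n,i in(("scene",im),("top",tp)):
    print("eye green");fit(n,i,proj(n,e),16,(65,60,20),(95,255,255),zt+.022)
    print("head grey");fit(n,i,proj(n,h),18,(0,0,90),(179,60,215),zt+.032)
E
```

```text
t 15.7 pos [0.5706 0.2105 0.1301] turn [-0.05  0.22  0.12] shift after turn [ 0.0021 -0.0007  0.0001] j6 -1.183 F [-0.49 -0.99 -8.6 ] op 0.0158
eye [0.4494 0.2192 0.1521] pred scene [378.9 180.1] top [247.7 257.4]
head [0.6389 0.2056 0.1621] pred scene [422.6 222. ] top [254.  183.9]
eye green
scene [368.7 188.8] [0.9 1.7] area 1.0416666666666667 [0.4676 0.1757]
scene [386.1 183.9] [1.3 1.7] area 1.7222222222222223 [0.4712 0.2261]
scene [377.5 176.9] [ 5.4 18.3] area 59.72222222222222 [0.4362 0.2239]
head grey
scene [427.4 234.4] [1.1 3. ] area 2.125 [0.6768 0.1887]
scene [417.5 237.4] [1.8 4. ] area 3.236111111111111 [0.6742 0.1631]
scene [422.5 226. ] [18.7 23.6] area 141.69444444444443 [0.6498 0.1966]
eye green
top [233.7 263.8] [1.2 2. ] area 1.6805555555555556 [0.4328 0.2546]
top [242.6 244. ] [ 8.8 34.9] area 133.26388888888889 [0.4837 0.2328]
top [248.  261.2] [25.9 37.6] area 696.875 [0.4394 0.2179]
head grey
top [259.1 180.7] [2.4 5.4] area 9.73611111111111 [0.6473 0.1927]
top [255.9 171.4] [ 2.7 14.4] area 28.416666666666668 [0.672  0.2013]
top [263.3 188.9] [16.9 24.1] area 198.43055555555554 [0.626  0.1813]
```

```bash
python3 - <<'E'
from h import *
s=monitor.state();p=s["position"];z=Ro.from_quat(s["ee_rot"]).as_matrix()[:,2]
im=cams.grab_frame("scene");H=cv2.cvtColor(im,cv2.COLOR_BGR2HSV)
for l,k,r,z0,z1,lo,hi in(("eye",-.1215,.026,-.008,.022,(65,60,20),(95,255,255)),("head",.0685,.028,-.008,.032,(0,0,90),(179,60,215))):
    c=p+z*k;a=np.linspace(0,6.28,60)
    pts=np.array([proj("scene",(c[0]+r*np.cos(t),c[1]+r*np.sin(t),p[2]+h)) for t in a for h in(z0,z1)])
    b0,b1=pts.min(0),pts.max(0);m=cv2.inRange(H,np.array(lo),np.array(hi));w=np.zeros_like(m);x0,y0=(b0-5).astype(int);x1,y1=(b1+5).astype(int);w[y0:y1,x0:x1]=255;m&=w
    q=max(cv2.findContours(m,cv2.RETR_EXTERNAL,cv2.CHAIN_APPROX_NONE)[0],key=cv2.contourArea)[:,0];print(l,"pred",b0.round(1),b1.round(1),"seen",q.min(0),q.max(0))
    for y in range(y0,y1,3):print(y,"".join("#" if v else "." for v in m[y,x0:x1]))
# sleeve still home: bright brass near the pin
print(s["joint_vel"].round(4),s["wrist_force"].round(2),s["moment"].round(3))
E
```

```text
eye pred [367.6 174.2] [389.2 195.8] seen [369 174] [386 179]
169 ................................
172 ................................
175 ..........###########...........
178 ........#####...#########.......
181 ................................
184 ........................##......
187 ................................
190 .......#..#.....................
193 ................................
196 ................................
199 ..........................#.#...
head pred [407.4 214. ] [435.1 243.3] seen [410 221] [433 247]
208 ......................................
211 ......................................
214 ......................................
217 ......................................
220 ......................................
223 .#......###...................##......
226 ..........#####.............####......
229 .............##################.......
232 .................#......#..#..........
235 .............##.##.########...........
238 ............#....#########............
241 .................######...............
244 ..............##.#....................
247 .....##......#.....#..................
[-0.0008 -0.0015  0.001  -0.001  -0.0004  0.0013] [-0.6   0.43 -9.14] [ 0.06  -0.191  0.02 ]
```

```bash
python3 -c "
from rig import job,monitor
print(monitor.state()['t'],job.job_done())"
```

```text
the job is handed in; nothing more can be done
15.85 None
```

I slid the wide-bore brass sleeve onto the press pin and let go of it, then picked up the green swing arm near its balance point. I handed the job in at 15.85 s with the arm held still over the press. No verdict was reported.

- **Sleeve:** a close-up after release showed it fully home. Its top rim was within about half a pixel (1–2 mm) of where a seated sleeve should appear. I did not look at the sleeve again after bringing the arm over.
- **Grip:** the grasp is about 3 mm past the balance point towards the head, against a limit of 16 mm. The wrist carried about 9 N and the joints were at rest.
- **Position:** worked out from the robot's pose, the eye is about 1 mm from the pin axis, the head is about 1 mm from the pad middle, and the underside is about 0.12 m up.
- **Level:** in the scene view, the parts of the eye and head outlines that could be matched agreed with a level arm.

**Weak or disagreeing checks:**
- **Pictures:** I used all 12, so the final pose was checked only by colour masks.
- **Top view:** the robot blocked it, so its mask fits of the eye and head could not be used.
- **Scene view:** its head mask was ragged against the white pad and its eye mask was partly hidden.
- **Camera bias:** the two cameras disagreed by about 3 to 5 mm along the scene camera's line of sight. I trusted the top camera, and the sleeve going on without force supports that.

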